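Shut the clamshell veneer press and hold its cam lever at full lift

ROBOT

A 6-joint arm with a two-finger parallel gripper is mounted at the origin on the work surface. World frame = base frame: x ahead of the robot, y to its left, z up, the work surface at z = 0. Lengths are in m, angles in degrees, forces in N, time in s.
With the tool pointing down it reaches from about 0.4 to 0.825 m from the base axis. Payload 7 kg.
Tool frame: the origin (TCP) lies on the front face of the gripper's body, between the roots of the fingers; the fingertips stand 66 mm ahead of it and the grasp point (between the pads) lies 47 mm ahead of it; z points along the fingers, y is the line along which they close (so a half turn about z gives the same grasp; the last joint's range is limited). The gripper opens to 88 mm and grips with 3 to 60 N. Pads are 19 mm wide; open, the fingers measure 130 mm over their backs; the gripper's body (78 mm by 193 mm) begins 47 mm behind the grasp point.
Start: joints at [-58.837, 20.546, 0.682, 0, -70.136, -16.507], TCP at [0.171, -0.653, 0.292] pointing down, gripper open.
Joint ranges: [-176.03, 176.03], [-82.01, 121.73], [-58.28, 71.71], [-173.87, 95.51], [-174.79, -0.11], [-173.66, 173.66]. Speed limits (degrees/s): [136.94, 136.94, 172.46, 180, 180, 180].

INTERFACE

Orientations are given as [roll, pitch, yaw] about the fixed x, y, z axes, in that order (R = Rz(yaw) Ry(pitch) Rx(roll)).
In Python, from plant import ctrl gives the robot as it stands.
- The arm moves only by the tool send_rows, never from a script. Its argument "deltas" is a list of rows, each a list of 2 entries, a list of its own where there are three numbers: the shift along the tool's x, y, z each as a share of 800 mm, from -1 to 1, then the turn about the tool's z as a share of 90 degrees, from -1 to 1. A call has exactly 5 rows; each row is the pose to reach, as a shift and turn from the pose commanded when the call began, along the tool's axes at that moment; what a row does not reach only later rows make up. A row lasts 1/12 s, in which the tool goes at most 41.7 mm and 7.16 degrees, less where a joint would pass 70% of its speed; a pose out of reach is approached as far as the arm can. A call with a number of a shift or a turn outside -1 to 1 is refused whole. A call with a gripper value outside its range is refused whole. "gripper" is the opening, from 0 (shut) to 1 (fully open), set as the call begins (left out, the last holds). The fingers move at their own pace and stop on an object; the grip force is fixed at half the most. Time passes only in rows, so rows that repeat a pose let the fingers close, or fill a call up. It gives the time, the measured TCP pose, the force, the opening and the grip force at its end, in the units of the state.
- ctrl.get_obs(): the state, without advancing time (a new reading comes with each control period).
- ctrl.snapshot(name): name is "side" or "top" or "wrist"; returns a dict with "color" (420x560x3 uint8, red, green, blue), "vertical_fov" (degrees; the focal length in pixels is half the picture's height over the tangent of half this angle, whatever the lens; pixels are square), "cx", "cy" (the principal point, pixels), "rvec" (rotation vector, rad) and "tvec" (3), from world to camera coordinates, as OpenCV has them. Camera axes: x right, y down, z forward; pixel columns grow to the right and rows downward; lengths in m; the calibration is good to about 2 mm. The wrist camera is an equidistant fisheye: a pixel r from the principal point sees the ray r / f radians off the axis. A picture is of the moment at which its call begins. There is no depth.
- ctrl.close_job(): hands the job in; it is judged then, once.
Trained networks look in a picture, given as the dict that the camera call returned (one of the last four; its "shot" number tells which), for a name from the list of things; names that differ only in an ending like _2 or _b are one class to them, and where a whole thing is asked for, a point or a joint stands for the part that bears it (a point fixed in the world has none). Each returns a list of dicts, best first, with "conf" (0 to 1); they miss things now and then, are a little off and sometimes report something else, mostly with a low value. They report only what shows in the picture. A call takes as long as a camera call.
- ctrl.boxes_of(picture, thing): "xy" ([column, row] as shares, 0 to 1, of the picture: columns of its width, rows of its height, amid what is visible of it).
- ctrl.cut_out(picture, thing): "pixels" (420x560 bool, what is visible of it) and "xy" ([column, row] as shares, 0 to 1, of the picture: columns of its width, rows of its height, amid what is visible of it).
The state is a dict: "clock": time; "joint_pos": joint angles; "qvel": joint speeds; "tau": joint torques, N m; "tool_pos": TCP position; "orientation": TCP orientation; "force": force on the tool from outside, world axes, zero at the start; "moment": the same for the moment, N m; "opening": finger opening in m; "gripper_force": force on a finger pad.
Only numpy, scipy, OpenCV 4.12 (cv2) and the standard library are available. Lean on these libraries where they do the work, as an engineer would, in place of code of your own. Each camera call takes 0.05 s, during which the arm holds its last target. There are 200 camera calls.

TASK

Gently shut the hinged upper half of the wooden veneer press, without slamming it, until the two halves sit edge to edge. Only then raise the cam lever on the side of the press until it stands straight up, where the cam lifts the bed highest (past that it drops again), and finish while still holding the lever bar there in the fingers, because it springs back when let go. Leave the other things on the table where they are.

Things in the scene. Friction and masses are not known exactly. Their poses are not given: they have to be found in the camera images.
- press: fixed wooden clamshell press on a base board. Origin: on the table under the middle of the lower half; x points level to the hinge side (away from the robot), y left, z up. Lower half: box 180 x 200 mm (x, y), rim 90 mm above the table; the upper half, 35 mm deep, is hinged on its far rim; shut, its top is 125 mm above the table. The cam lever is outside the right (-y) wall.
- upper_half (a joint): hinge angle of the upper half, rad: 0 = shut, rims edge to edge; grows as it opens upward (starts 0.5 to 1.0). A stiff hinge: it stays where it is left and takes about 1 to 4 N at its handle to shut.
- shell_hinge (a point): middle of the hinge line of the two halves, 90 mm above the table; the line runs along the press's y, at x = +90 mm in the press's frame.
- shell_handle (a point): middle of the upper half's handle: a steel bar 12 mm thick, 100 mm long along the press's y, with a 34 mm gap between bar and shell. It moves on an arc of 221 mm radius about the hinge line; shut, it is at x = -130, y = 0, z = 107.5 mm in the press's frame.
- cam_lever (a joint): cam lever angle, rad: 0 = parked low, pointing to the robot side (press -x), 0.35 rad (20 degrees) above level; grows as it is raised. 1.22 = straight up, the cam's highest lift; beyond, to 1.85, it leans away and the lift falls. A spring takes it back down if let go: 3 to 7 N at the hand bar near the top.
- cam_pivot (a point): point on the lever's axis (which runs along the press's y), level with the middle of the hand bar: at x = -20, y = -175, z = 44 mm in the press's frame. It does not move as the lever turns.
- lever_bar (a point): the lever's arm with its black hand bar. This point: middle of the bar, 16 mm thick, 62 mm long along the press's y, standing out sideways from the arm, free all round. Its centre is 120 mm from cam_pivot and swings about it in the press's x-z plane; lever straight up, it is right above the pivot, 164 mm above the table.
- bed (a joint): lift of the pressing bed inside the lower half, m, driven by the cam: 0 with the lever parked, 0.0079 at the highest lift.
- knob: brass drawer knob, 34 mm wide, 31 mm tall, standing on the press's base board; origin under its middle. Bystander.
- glue: white glue bottle, 48 mm across, 150 mm tall, standing on the base board left of the press; origin under its middle. Bystander.
- sander: cork sanding block 60 x 100 x 28 mm on the table in front of the press; origin under its middle. Bystander.
- brush: paint brush lying on the table left of the press. Bystander.
- tin: closed paint tin, 100 mm across, 120 mm tall, on the left of the table; origin under its middle. Bystander.
- jar: glass jar, 72 mm across, 100 mm tall, on the right of the table; origin under its middle. Bystander.
- driver: screwdriver lying on the right of the table. Bystander.

How it is judged:
By the outcome, as a careful person would: the job done as asked, in the order asked, and still so for the second after the job is handed in, while the arm keeps its last pose, push and grip.
It also fails if it takes over 48 s, if anything falls off the work surface, if the arm or the gripper's body presses on something with over 40 N, if the wrist force passes 120 N, or if a joint passes its speed limit or range.

## Working session

There is one attempt and no reset: what is moved stays moved. The work goes in short steps, Python scripts to look and compute and a tool call to move; the robot and the scene stay as the last step left them, time stands still between calls to the robot, and variables do not carry over. Pictures are saved under pics/ and viewed, at most 10 in all, crops included, and the job is handed in when it is done.

Besides the shell and the picture viewer there is one more tool, called after "Emit:" in YAML: its name, and indented under it one key for each argument. send_rows: Moves the arm, as the interface text tells. Shift numbers are shares of 800 mm and turn numbers shares of 90 degrees, none past 1 either way. Its arguments: {"type":"object","properties":{"deltas":{"type":"array","items":{"type":"array"}},"gripper":{"type":"number"}},"required":["deltas"]}

```bash
ls; mkdir -p pics; cat > h.py <<'E'
import numpy as np, cv2, json
from plant import ctrl
from scipy.spatial.transform import Rotation as R
def cam(s):
    f=210/np.tan(np.radians(s["vertical_fov"])/2)
    Rm=cv2.Rodrigues(np.array(s["rvec"],float))[0]; t=np.array(s["tvec"],float).ravel()
    return f,Rm,t
def proj(s,P):
    f,Rm,t=cam(s); p=np.atleast_2d(P)@Rm.T+t
    return np.c_[s["cx"]+f*p[:,0]/p[:,2], s["cy"]+f*p[:,1]/p[:,2]]
def ray(s,px):
    f,Rm,t=cam(s); d=Rm.T@np.array([(px[0]-s["cx"])/f,(px[1]-s["cy"])/f,1]); return -Rm.T@t,d/np.linalg.norm(d)
def tri(obs):
    A=np.zeros((3,3));b=np.zeros(3)
    for s,px in obs:
        o,d=ray(s,px);M=np.eye(3)-np.outer(d,d);A+=M;b+=M@o
    return np.linalg.solve(A,b)
def save(s,n,k=1): cv2.imwrite(f"pics/{n}.png",s["color"][:,:,::-1])
E
python3 - <<'E'
from h import *
o=ctrl.get_obs();print(o)
S={n:ctrl.snapshot(n) for n in("side","top")}
for n,s in S.items():
    save(s,n+"0")
    print(n,{k:v for k,v in s.items() if k!="color"})
    for t in ["press","upper_half","shell_handle","shell_hinge","cam_lever","lever_bar","cam_pivot","knob","glue","sander","jar","driver","tin"]:
        try:r=ctrl.boxes_of(s,t)
        except Exception as e:r=str(e);print(t,r);continue
        print(t,[(np.round(np.array(q["xy"])*[560,420],1).tolist(),round(q["conf"],2)) for q in r[:3]])
E
```

```text
pics
{'clock': 0.0, 'joint_pos': array([-5.88390163e+01,  2.05910670e+01,  6.34271831e-01, -1.82169105e-02,
       -7.01357112e+01, -1.65086593e+01]), 'qvel': array([-0.09847194,  0.07100382, -0.03411283,  0.07818342, -0.04886925,
       -0.08255168]), 'tau': array([ 2.91819691e-03, -5.82720423e+01,  2.93063146e+01,  6.99763834e+00,
        6.72334674e-03, -1.74332413e-04]), 'tool_pos': array([ 0.17064471, -0.65268866,  0.29123652]), 'orientation': array([ 1.79906441e+02, -9.86974886e-03, -1.65353871e+02]), 'force': array([-0.40171611,  0.36278236,  0.03877276]), 'moment': array([-0.02263721,  0.07270096,  0.01244998]), 'gripper_force': 0.0, 'opening': 0.08756684249580751}
side {'vertical_fov': 53.19679775177978, 'cx': 282.6673231916382, 'cy': 204.98382308866462, 'rvec': array([ 0.23820195, -2.86246186,  1.06760861]), 'tvec': array([0.55713619, 0.11674661, 1.14628651]), 'shot': 1}
press [([252.2, 222.9], 0.55)]
upper_half [([230.4, 190.4], 0.69)]
shell_handle [([230.6, 193.4], 0.75)]
shell_hinge [([231.3, 192.7], 0.67)]
cam_lever [([294.9, 173.6], 0.62)]
lever_bar [([291.5, 176.8], 0
[... 307 characters left out ...]
_fov': 45.72516849606748, 'cx': 287.6276234135439, 'cy': 208.11232219926814, 'rvec': array([ 2.13908556, -2.14338548,  0.15496803]), 'tvec': array([0.01894863, 0.5982077 , 1.41963272]), 'shot': 2}
press [([281.3, 195.5], 0.9), ([273.0, 169.2], 0.17)]
upper_half [([275.3, 169.5], 0.59)]
shell_handle [([269.7, 169.9], 0.88)]
shell_hinge [([272.9, 168.7], 0.75)]
cam_lever [([327.2, 220.0], 0.61)]
lever_bar [([324.4, 219.4], 0.91)]
cam_pivot [([322.7, 219.7], 0.91)]
knob []
glue [([448.3, 206.7], 0.72), ([224.7, 201.3], 0.61)]
sander []
jar [([451.1, 209.0], 0.57)]
driver [([454.3, 290.4], 0.72), ([274.2, 168.1], 0.36), ([102.8, 229.2], 0.28)]
tin [([103.1, 227.0], 0.63), ([283.0, 198.8], 0.17)]
```

View pics/side0.png

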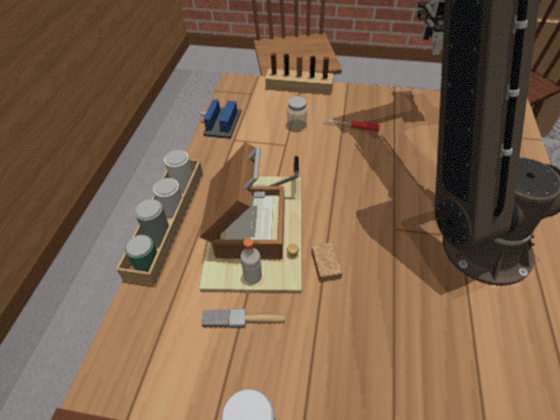

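View pics/top0.png

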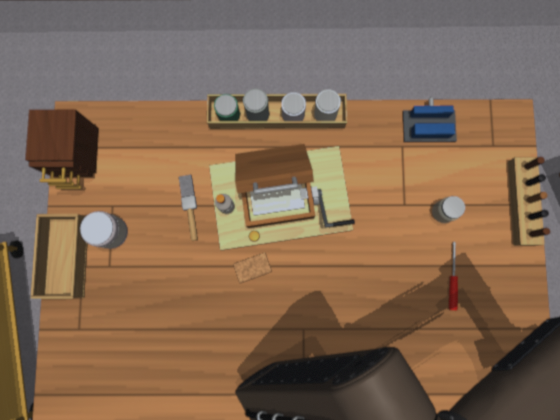

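The side view shows the press at about (250,215), with the open lid on the left and the lever bar's dark tip at (296,163). The top view shows the press at (280,195), the lever bar at (340,223), the knob at (254,236) and the sander at (252,267). I'll zoom in.

```bash
python3 - <<'E'
import cv2,numpy as np
a=cv2.imread("pics/side0.png")[135:270,195:345];b=cv2.imread("pics/top0.png")[140:250,205:360]
def z(im,x0,y0,k,):
    im=cv2.resize(im,None,fx=k,fy=k,interpolation=cv2.INTER_CUBIC)
    for i in range(0,im.shape[1]//k,10):
        cv2.line(im,(i*k,0),(i*k,5 if (x0+i)%50 else 20),(0,0,255),1)
    for i in range(0,im.shape[0]//k,10):
        cv2.line(im,(0,i*k),(5 if (y0+i)%50 else 20,i*k),(0,0,255),1)
    return im
cv2.imwrite("pics/za.png",z(a,195,135,4));cv2.imwrite("pics/zb.png",z(b,205,140,5))
E
```

```text
(no output)
```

View pics/za.png

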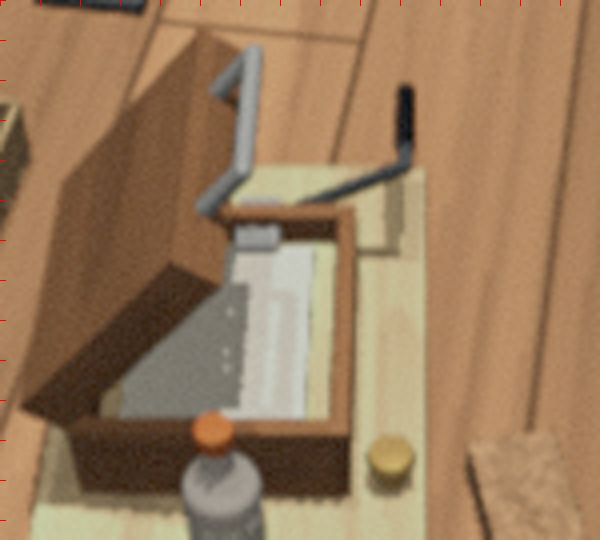

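View pics/zb.png

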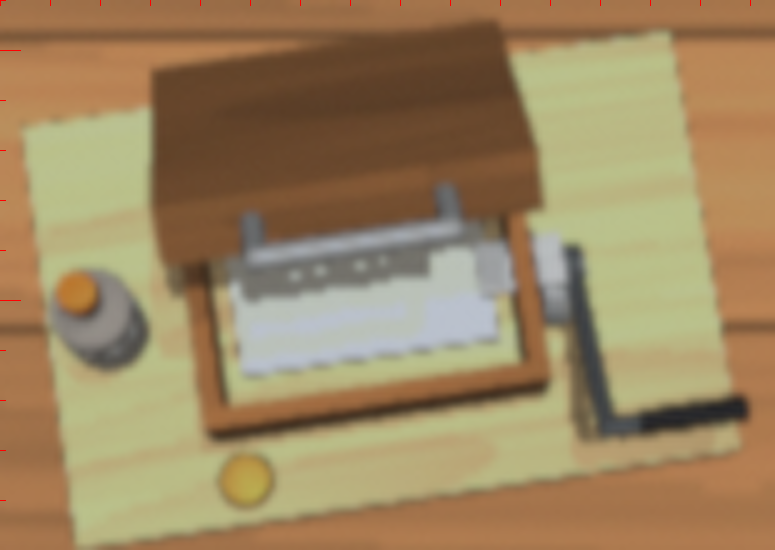

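```bash
cat >> h.py <<'E'
def press(p,th,lv):
    x,y,yaw=p; c,s=np.cos(yaw),np.sin(yaw)
    W=lambda P:(np.atleast_2d(P)@np.array([[c,s,0],[-s,c,0],[0,0,1]])+[x,y,0])
    a=np.arctan2(.0175,.220)+th; r=np.hypot(.0175,.220)
    h=[.09-r*np.cos(a),0,.09+r*np.sin(a)]; g=.35+lv
    l=[-.02-.12*np.cos(g),-.175,.044+.12*np.sin(g)]
    e=np.array([0,1,0])
    D=dict(fl=W([-.09,.1,.09])[0],fr=W([-.09,-.1,.09])[0],h=W(h)[0],hL=W(h+.05*e)[0],hR=W(h-.05*e)[0],l=W(l)[0],lL=W(l+.031*e)[0],lR=W(l-.031*e)[0],hinge=W([.09,0,.09])[0],piv=W([-.02,-.175,.044])[0])
    return D
E
cat > fit.py <<'E'
from h import *
from scipy.optimize import least_squares
S={n:ctrl.snapshot(n) for n in("side","top")}
obs=[]
for n,k,px in [("side","fr",(355,208)),("side","fl",(350,432)),("side","hR",(254,48)),("side","hL",(242,170)),("side","lR",(406,88)),("side","lL",(405,152)),
 ("top","fl",(211,430)),("top","fr",(547,381)),("top","hL",(250,258)),("top","hR",(460,226)),("top","lL",(640,422)),("top","lR",(747,408))]:
    q=np.array(px)/4+[195,135] if n=="side" else np.array(px)/5+[205,140]
    obs.append((n,k,q))
def res(v):
    D=press(v[:3],v[3],v[4]); return np.concatenate([proj(S[n],D[k])[0]-q for n,k,q in obs])
r=least_squares(res,[.6,0,0,.7,0.],loss="soft_l1")
print(r.x,np.degrees(r.x[2])); 
for o,e in zip(obs,res(r.x).reshape(-1,2)): print(o[0],o[1],e.round(1))
for k,v in press(r.x[:3],r.x[3],r.x[4]).items(): print(k,v.round(4))
for nm,t in [("knob",.0155),("sander",.014),("glue",.075)]:
    for n in S:
        for b in ctrl.boxes_of(S[n],nm)[:2]:
            o,d=ray(S[n],np.array(b["xy"])*[560,420]); print(nm,n,(o+d*(t-o[2])/d[2]).round(3),round(b["conf"],2))
E
python3 fit.py
```

```text
[0.64447401 0.05167094 0.15102049 0.90998949 0.14725451] 8.652836861825264
side fr [ 0.3 -1.4]
side fl [0. 0.]
side hR [-0.2  1. ]
side hL [ 0.2 -0.2]
side lR [0.1 0.3]
side lL [ 0.4 -1.1]
top fl [-1.7 -0. ]
top fr [ 0.8 -0.9]
top hL [ 0.5 -0.3]
top hR [-1.8  0.1]
top lL [-0.2  0.4]
top lR [ 0.2 -0.2]
fl [0.5405 0.137  0.09  ]
fr [ 0.5705 -0.0607  0.09  ]
h [0.6136 0.047  0.2744]
hL [0.6061 0.0964 0.2744]
hR [ 0.6211 -0.0025  0.2744]
l [ 0.5468 -0.1402  0.1012]
lL [ 0.5421 -0.1096  0.1012]
lR [ 0.5514 -0.1709  0.1012]
hinge [0.7334 0.0652 0.09  ]
piv [ 0.651  -0.1243  0.044 ]
knob side [0.514 0.104 0.015] 0.69
knob top [0.519 0.113 0.016] 0.67
sander side [0.426 0.119 0.014] 0.73
sander top [0.434 0.123 0.014] 0.8
glue side [0.619 0.192 0.075] 0.67
glue side [ 0.358 -0.385  0.075] 0.47
glue top [0.621 0.201 0.075] 0.86
glue top [0.623 0.304 0.075] 0.46
```

Emit:
send_rows:
  deltas:
    - [[-0.02,0.019,-0.02],-0.04]
    - [[-0.05,0.047,-0.05],-0.1]
    - [[-0.757,0.707,-0.125],-0.933]
    - [[-0.757,0.707,-0.125],-0.933]
    - [[-0.757,0.707,-0.125],-0.933]
  gripper: 0

```text
clock: 2.22
tool_pos: [0.267, -0.4998, 0.3423]
orientation: [-180.0, 0.0, -134.6]
force: [0.9, -0.1, 0.0]
opening: 0.0598
gripper_force: 0.0
```

```bash
cat > go.py <<'E'
import sys
from h import *
# target TCP world x y z yaw -> tool-frame shares from measured pose
v=[float(a) for a in sys.argv[1:]]
o=ctrl.get_obs(); M=R.from_euler("xyz",o["orientation"],degrees=True)
d=M.inv().apply(np.array(v[:3])-o["tool_pos"])/.8
dy=(v[3]-o["orientation"][2]+180)%360-180
print(o["clock"],o["tool_pos"].round(4),o["orientation"].round(2),o["force"].round(1),o["joint_pos"].round(0)); print("shares",d.round(4),"turn",round(-dy/90,4))
E
python3 go.py 0.6136 0.047 0.39 -81.35
```

```text
2.2167 [ 0.267  -0.4998  0.3423] [-179.95    0.   -134.56] [ 0.9 -0.1  0. ] [-42.   9.  -9.  -0. -73.  -2.]
shares [-0.791   0.1709 -0.0598] turn -0.5912
```

Emit:
send_rows:
  deltas:
    - [[-0.79,0.17,-0.06],-0.59]
    - [[-0.79,0.17,-0.06],-0.59]
    - [[-0.79,0.17,-0.06],-0.59]
    - [[-0.79,0.17,-0.06],-0.59]
    - [[-0.79,0.17,-0.06],-0.59]

```text
clock: 2.63
tool_pos: [0.3794, -0.3246, 0.3578]
orientation: [-179.9, -0.0, -98.7]
force: [1.9, -0.5, 0.4]
opening: 0.0265
gripper_force: 0.0
```

```bash
python3 go.py 0.6136 0.047 0.39 -81.35
```

```text
2.6333 [ 0.3794 -0.3246  0.3578] [-1.7995e+02 -1.0000e-02 -9.8700e+01] [ 1.9 -0.5  0.4] [-18.   1. -15.   0. -74.   9.]
shares [-0.5034 -0.2192 -0.0401] turn -0.1928
```

Emit:
send_rows:
  deltas:
    - [[-0.5,-0.22,-0.04],-0.19]
    - [[-0.5,-0.22,-0.04],-0.19]
    - [[-0.5,-0.22,-0.04],-0.19]
    - [[-0.5,-0.22,-0.04],-0.19]
    - [[-0.5,-0.22,-0.04],-0.19]

```text
clock: 3.05
tool_pos: [0.492, -0.1497, 0.3732]
orientation: [-179.9, -0.0, -81.9]
force: [0.5, -0.6, 0.1]
opening: 0.0004
gripper_force: 0.0
```

```bash
python3 go.py 0.6136 0.047 0.39 -81.35
```

```text
3.05 [ 0.492  -0.1497  0.3732] [-1.7993e+02 -1.0000e-02 -8.1910e+01] [ 0.5 -0.6  0.1] [  5.   3. -12.   0. -76.   3.]
shares [-0.2221 -0.1851 -0.0208] turn -0.0062
```

Emit:
send_rows:
  deltas:
    - [[-0.05,-0.04,-0.01],-0.006]
    - [[-0.09,-0.07,-0.02],-0.006]
    - [[-0.1,-0.08,-0.03],-0.006]
    - [[-0.1,-0.08,-0.03],-0.006]
    - [[-0.1,-0.08,-0.03],-0.006]

```text
clock: 3.47
tool_pos: [0.5442, -0.0623, 0.3966]
orientation: [-180.0, -0.0, -81.3]
force: [-0.5, -0.0, -0.5]
opening: 0.0002
gripper_force: 0.0
```

```bash
cat > w.py <<'E'
import sys
from h import *
# wrist picture with model overlay
def wproj(s,P):
    f,Rm,t=cam(s); p=np.atleast_2d(P)@Rm.T+t; rho=np.hypot(p[:,0],p[:,1]); k=f*np.arctan2(rho,p[:,2])/rho
    return np.c_[s["cx"]+k*p[:,0],s["cy"]+k*p[:,1]]
if __name__=="__main__":
    name,th,lv=sys.argv[1],float(sys.argv[2]),float(sys.argv[3]); cn=sys.argv[4] if len(sys.argv)>4 else "wrist"
    s=ctrl.snapshot(cn); im=s["color"][:,:,::-1].copy(); k=1
    if cn=="wrist": im=cv2.resize(im,(784,588)); k=1.4
    pf=wproj if cn=="wrist" else proj
    for n,P in press((.6445,.0517,.151),th,lv).items():
        q=pf(s,P)[0]; print(n,q.round(1)); cv2.circle(im,tuple(int(a*k) for a in q),3,(0,0,255),1)
    cv2.imwrite(f"pics/{name}.png",im); o=ctrl.get_obs(); print(o["clock"],o["tool_pos"].round(4))
    if len(sys.argv)>5:
        for t in sys.argv[5:]: print(t,[((np.array(b["xy"])*[560,420]).round(1).tolist(),round(b["conf"],2)) for b in ctrl.boxes_of(s,t)])
E
python3 w.py w1 .91 .147
```

```text
fl [254.5 316.5]
fr [251.6 179. ]
h [171.5 335.6]
hL [180.1 377.4]
hR [162.8 284. ]
l [280.5 118.3]
lL [280.4 144.2]
lR [280.5  92.4]
hinge [127.6 250.8]
piv [202.6 120.5]
3.5167 [ 0.5435 -0.0632  0.3962]
```

View pics/w1.png

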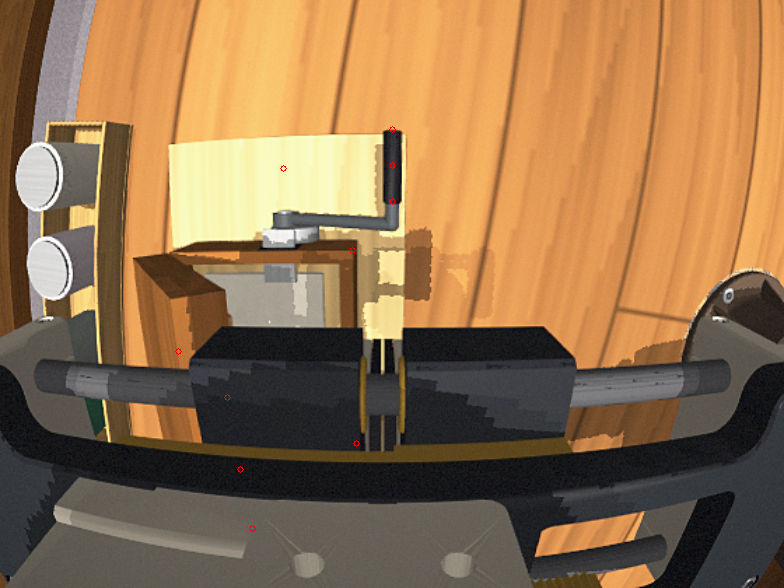

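The wrist view shows the lever bar at (392,130–202), the arm, and the rim corner at (352,250), all matching the fitted overlay. The closed fingers hide the handle. Next I move above it.

```bash
python3 go.py 0.6136 0.047 0.36 -81.35; python3 - <<'E'
from h import *
p=(.6445,.0517,.151); h0=press(p,.91,0)["h"]
for th in [.91,.85,.8,.75,.7,.6,.5,.4,.3,.2,.1,.05,0]:
    d=press(p,th,0)["h"]-h0; print(th,"tool y",round(-(d[0]*np.cos(.151)+d[1]*np.sin(.151))/.8,4),"tool z",round(-d[2]/.8,4),"tcpz",round(h0[2]+d[2]+.072,4))
E
```

```text
3.5167 [ 0.5435 -0.0632  0.3962] [ 1.7998e+02  1.0000e-02 -8.1350e+01] [-0.5 -0.4 -0.5] [ 14.   5.  -6.  -0. -79.  -5.]
shares [-0.123  -0.1074  0.0453] turn 0.0001
0.91 tool y -0.0 tool z -0.0 tcpz 0.3464
0.85 tool y 0.0136 tool z 0.0095 tcpz 0.3388
0.8 tool y 0.0244 tool z 0.018 tcpz 0.332
0.75 tool y 0.0348 tool z 0.0271 tcpz 0.3248
0.7 tool y 0.0447 tool z 0.0366 tcpz 0.3171
0.6 tool y 0.0631 tool z 0.0572 tcpz 0.3007
0.5 tool y 0.0793 tool z 0.0795 tcpz 0.2828
0.4 tool y 0.0933 tool z 0.1033 tcpz 0.2638
0.3 tool y 0.1047 tool z 0.1284 tcpz 0.2437
0.2 tool y 0.1137 tool z 0.1545 tcpz 0.2229
0.1 tool y 0.1199 tool z 0.1813 tcpz 0.2014
0.05 tool y 0.1221 tool z 0.1949 tcpz 0.1905
0 tool y 0.1235 tool z 0.2087 tcpz 0.1795
```

Emit:
send_rows:
  deltas:
    - [[-0.04,-0.035,0],0]
    - [[-0.08,-0.07,0],0]
    - [[-0.11,-0.095,0.01],0]
    - [[-0.123,-0.107,0.025],0]
    - [[-0.123,-0.107,0.045],0]

```text
clock: 3.93
tool_pos: [0.6147, 0.0478, 0.3595]
orientation: [-180.0, 0.0, -81.4]
force: [0.3, -1.2, -0.4]
opening: 0.0004
gripper_force: 0.0
```

Emit:
send_rows:
  deltas:
    - [[0,0,0.003],0]
    - [[0,0,0.007],0]
    - [[0,0,0.012],0]
    - [[0,0,0.016],0]
    - [[0,0,0.017],0]

```text
clock: 4.35
tool_pos: [0.6132, 0.0457, 0.3472]
orientation: [-180.0, 0.0, -81.5]
force: [0.0, 1.2, -0.2]
opening: 0.0002
gripper_force: 0.0
```

```bash
python3 go.py 0.6136 0.047 0.3464 -81.35;python3 w.py s2 .91 .147 side shell_handle; python3 w.py t2 .91 .147 top shell_handle
```

```text
4.35 [0.6132 0.0457 0.3472] [-1.7996e+02  1.0000e-02 -8.1460e+01] [ 0.   1.2 -0.2] [ 22.  13.  -2.  -0. -74. -14.]
shares [-0.0015 -0.0007  0.001 ] turn -0.0013
fl [282.5 243. ]
fr [284.1 185.6]
h [257.  162.2]
hL [255.7 177.3]
hR [258.3 148. ]
l [296.6 164.5]
lL [296.6 171.9]
lR [296.6 157.3]
hinge [216.5 212.3]
piv [261.8 178.1]
4.4 [0.6133 0.0459 0.3472]
shell_handle [([226.4, 194.5], 0.77)]
fl [245.5 226. ]
fr [315.2 215.3]
h [275.4 188.3]
hL [255.5 191.3]
hR [295.2 185.3]
l [343.7 223.1]
lL [332.8 224.8]
lR [354.6 221.4]
hinge [271.  159.6]
piv [335.6 190.4]
4.5 [0.6135 0.0462 0.3475]
shell_handle [([298.8, 171.8], 0.88)]
```

Emit:
send_rows:
  deltas:
    - [[0,0.004,0.004],0]
    - [[0,0.009,0.008],0]
    - [[0,0.014,0.013],0]
    - [[0,0.019,0.017],0]
    - [[0,0.024,0.021],0]

```text
clock: 4.97
tool_pos: [0.5939, 0.0434, 0.3323]
orientation: [-179.9, -0.0, -81.4]
force: [-7.2, 0.9, 13.3]
opening: 0.0006
gripper_force: 6.6
```

```bash
python3 go.py 0.6136 0.047 0.3464 -81.35;python3 w.py s3 .8 .147 side; python3 - <<'E'
import cv2
a=cv2.imread("pics/s3.png")[120:270,195:345]
cv2.imwrite("pics/s3z.png",cv2.resize(a,None,fx=4,fy=4,interpolation=cv2.INTER_CUBIC))
E
```

```text
4.9667 [0.5939 0.0434 0.3323] [-1.799e+02 -2.000e-02 -8.137e+01] [-7.2  0.9 13.3] [ 23.  12.  -6.   0. -72. -14.]
shares [-0.0007 -0.0251 -0.0176] turn -0.0003
fl [282.5 243. ]
fr [284.1 185.6]
h [265.6 166.6]
hL [264.6 181.7]
hR [266.6 152.5]
l [296.6 164.5]
lL [296.6 171.9]
lR [296.6 157.3]
hinge [216.5 212.3]
piv [261.8 178.1]
5.0167 [0.593  0.0433 0.3316]
```

View pics/s3z.png

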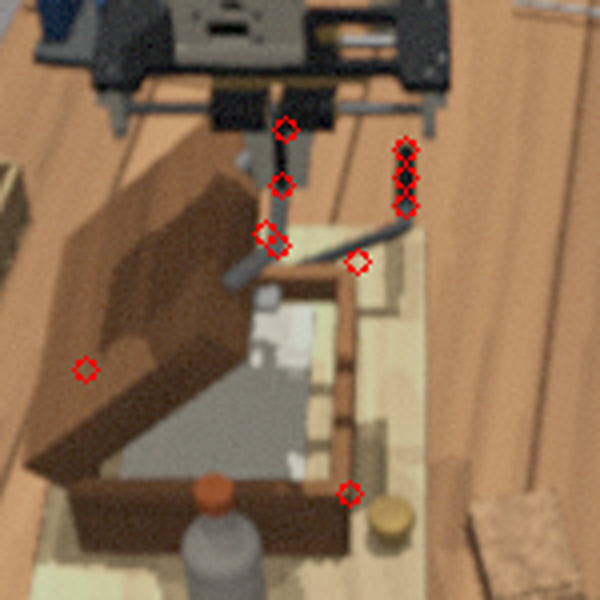

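The side crop shows the fingertips at about (280,185) resting on the handle bar, and the lid has followed to about 0.8 rad. Continuing along the arc.

Emit:
send_rows:
  deltas:
    - [[0,0.004,0.004],0]
    - [[0,0.008,0.008],0]
    - [[0,0.012,0.012],0]
    - [[0,0.016,0.015],0]
    - [[0,0.0203,0.0185],0]

```text
clock: 5.43
tool_pos: [0.5771, 0.0409, 0.3172]
orientation: [-180.0, -0.0, -81.4]
force: [-7.9, 0.9, 12.1]
opening: 0.0005
gripper_force: 6.1
```

Emit:
send_rows:
  deltas:
    - [[0,0.004,0.004],0]
    - [[0,0.007,0.008],0]
    - [[0,0.011,0.012],0]
    - [[0,0.015,0.016],0]
    - [[0,0.0184,0.0206],0]

```text
clock: 5.85
tool_pos: [0.5626, 0.0386, 0.2999]
orientation: [180.0, -0.0, -81.4]
force: [-6.9, 0.1, 9.0]
opening: 0.0006
gripper_force: 4.3
```

Emit:
send_rows:
  deltas:
    - [[0,0.003,0.0044],0]
    - [[0,0.007,0.0088],0]
    - [[0,0.01,0.0132],0]
    - [[0,0.013,0.0177],0]
    - [[0,0.0162,0.0223],0]

```text
clock: 6.27
tool_pos: [0.5501, 0.0368, 0.2815]
orientation: [180.0, -0.0, -81.4]
force: [-3.9, -0.6, 5.9]
opening: 0.0003
gripper_force: 2.9
```

```bash
python3 go.py 0.546 0.0367 0.2828 -81.35
```

```text
6.2667 [0.5501 0.0368 0.2815] [ 1.7997e+02 -1.0000e-02 -8.1400e+01] [-3.9 -0.6  5.9] [ 24.   9. -16.   0. -65. -16.]
shares [-0.0007  0.0051 -0.0017] turn -0.0006
```

Emit:
send_rows:
  deltas:
    - [[0,0.003,0.0047],0]
    - [[0,0.006,0.0094],0]
    - [[0,0.009,0.0141],0]
    - [[0,0.0115,0.0189],0]
    - [[0,0.014,0.0238],0]

```text
clock: 6.68
tool_pos: [0.5396, 0.0353, 0.2619]
orientation: [-180.0, -0.0, -81.4]
force: [-2.5, -0.3, 3.7]
opening: 0.0006
gripper_force: 2.1
```

Emit:
send_rows:
  deltas:
    - [[0,0.0025,0.005],0]
    - [[0,0.005,0.01],0]
    - [[0,0.0072,0.015],0]
    - [[0,0.0093,0.02],0]
    - [[0,0.0114,0.0251],0]

```text
clock: 7.1
tool_pos: [0.5308, 0.0341, 0.2413]
orientation: [180.0, 0.0, -81.4]
force: [-2.9, -0.6, 3.1]
opening: 0.0003
gripper_force: 1.5
```

Emit:
send_rows:
  deltas:
    - [[0,0.002,0.0052],0]
    - [[0,0.004,0.0104],0]
    - [[0,0.0057,0.0156],0]
    - [[0,0.0074,0.0208],0]
    - [[0,0.009,0.0261],0]

```text
clock: 7.52
tool_pos: [0.5238, 0.033, 0.2205]
orientation: [-180.0, 0.0, -81.4]
force: [-1.1, -0.3, 1.6]
opening: 0.0009
gripper_force: 1.3
```

Emit:
send_rows:
  deltas:
    - [[0,0.0008,0.0028],0]
    - [[0,0.0015,0.0055],0]
    - [[0,0.0022,0.0082],0]
    - [[0,0.0029,0.0109],0]
    - [[0,0.0035,0.0135],0]

```text
clock: 7.93
tool_pos: [0.5211, 0.0326, 0.21]
orientation: [-180.0, 0.0, -81.4]
force: [-1.5, -0.3, 2.2]
opening: 0.0002
gripper_force: 1.1
```

Emit:
send_rows:
  deltas:
    - [[0,0.0006,0.0025],0]
    - [[0,0.0012,0.005],0]
    - [[0,0.0018,0.0075],0]
    - [[0,0.0023,0.01],0]
    - [[0,0.0028,0.0125],0]

```text
clock: 8.35
tool_pos: [0.5189, 0.0322, 0.2]
orientation: [-180.0, 0.0, -81.4]
force: [-1.5, 0.1, 2.2]
opening: 0.0
gripper_force: 1.1
```

```bash
python3 go.py 0.5170 0.0324 0.1795 -81.35; python3 w.py s4 .1 .147 side
```

```text
8.35 [0.5189 0.0322 0.2   ] [-180.      0.    -81.41] [-1.5  0.1  2.2] [ 25.  11. -26.  -0. -53. -17.]
shares [-0.0006  0.0023  0.0256] turn -0.0007
fl [282.5 243. ]
fr [284.1 185.6]
h [297.3 203. ]
hL [297.4 217.9]
hR [297.3 189. ]
l [296.6 164.5]
lL [296.6 171.9]
lR [296.6 157.3]
hinge [216.5 212.3]
piv [261.8 178.1]
8.4 [0.5188 0.0322 0.1996]
```

Emit:
send_rows:
  deltas:
    - [[0,0.0004,0.002],0]
    - [[0,0.0008,0.004],0]
    - [[0,0.001,0.006],0]
    - [[0,0.0013,0.008],0]
    - [[0,0.0016,0.01],0]

```text
clock: 8.82
tool_pos: [0.5176, 0.0321, 0.192]
orientation: [-180.0, 0.0, -81.4]
force: [-1.1, -0.6, 0.8]
opening: 0.0
gripper_force: 1.0
```

Emit:
send_rows:
  deltas:
    - [[0,0.0002,0.0018],0]
    - [[0,0.0004,0.0036],0]
    - [[0,0.0005,0.0054],0]
    - [[0,0.0006,0.007],0]
    - [[0,0.0007,0.0085],0]

```text
clock: 9.23
tool_pos: [0.517, 0.0319, 0.1852]
orientation: [180.0, -0.0, -81.4]
force: [-1.4, 0.1, 1.9]
opening: 0.0006
gripper_force: 1.0
```

Emit:
send_rows:
  deltas:
    - [[0,0,0.001],0]
    - [[0,0,0.002],0]
    - [[0,0,0.003],0]
    - [[0,0,0.004],0]
    - [[0,0,0.005],0]

```text
clock: 9.65
tool_pos: [0.5171, 0.032, 0.1813]
orientation: [-180.0, 0.0, -81.4]
force: [-1.2, -0.3, 3.2]
opening: 0.0003
gripper_force: 0.9
```

Emit:
send_rows:
  deltas:
    - [[0,0,0.001],0]
    - [[0,0,0.002],0]
    - [[0,0,0.003],0]
    - [[0,0,0.003],0]
    - [[0,0,0.003],0]

```text
clock: 10.07
tool_pos: [0.5171, 0.032, 0.1792]
orientation: [-180.0, -0.0, -81.4]
force: [-3.3, -0.3, 3.8]
opening: 0.0006
gripper_force: 2.5
```

Emit:
send_rows:
  deltas:
    - [[0,0,0.0005],0]
    - [[0,0,0.001],0]
    - [[0,0,0.0015],0]
    - [[0,0,0.002],0]
    - [[0,0,0.002],0]

```text
clock: 10.48
tool_pos: [0.5171, 0.0319, 0.179]
orientation: [-180.0, -0.0, -81.4]
force: [-8.6, 0.4, 18.6]
opening: 0.0002
gripper_force: 8.8
```

Emit:
send_rows:
  deltas:
    - [[0,0,-0.02],0]
    - [[0,0,-0.06],0]
    - [[0.04,0,-0.1],0]
    - [[0.09,0,-0.12],0]
    - [[0.13,0,-0.12],0]

```text
clock: 10.9
tool_pos: [0.5347, -0.0714, 0.2778]
orientation: [-179.6, -0.0, -81.2]
force: [1.9, 0.3, 0.4]
opening: 0.0001
gripper_force: 0.0
```

Emit:
send_rows:
  deltas:
    - [[0.05,-0.003,0],0]
    - [[0.08,-0.005,0],0]
    - [[0.088,-0.005,0],0]
    - [[0.088,-0.005,0],0]
    - [[0.088,-0.005,0],0]
  gripper: 1

```text
clock: 11.32
tool_pos: [0.547, -0.14, 0.273]
orientation: [180.0, 0.0, -81.5]
force: [-0.2, 0.0, -0.5]
opening: 0.0278
gripper_force: 0.0
```

```bash
python3 go.py 0.5468 -0.1402 0.148 -81.35; python3 - <<'E'
from h import *; from w import wproj
S=[ctrl.snapshot(n) for n in("side","top","wrist")]
D=press((.6445,.0517,.151),0,.147);D0=press((.6445,.0517,.151),0,0)
ims=[]
for s,pf,c in zip(S,(proj,proj,wproj),((195,130),(235,150),(200,10))):
    im=cv2.resize(s["color"][c[1]:c[1]+145,c[0]:c[0]+130,::-1],None,fx=4 if 0 else 3,fy=3,interpolation=cv2.INTER_CUBIC)
    if pf is wproj: im=cv2.resize(s["color"][:,:,::-1],(560,420));c=(0,0)
    k=1 if pf is wproj else 3
    for d,col in ((D,(0,0,255)),(D0,(255,0,255))):
        for n in(("fl","fr","h","hL","hR","l","lL","lR","piv") if d is D else ("l","lL","lR")):
            q=(pf(s,d[n])[0]-c)*k; cv2.circle(im,tuple(int(v) for v in q),3,col,1)
    ims.append(im)
cv2.imwrite("pics/m4.png",np.hstack([ims[0],ims[1]])); cv2.imwrite("pics/w4.png",ims[2])
E
```

```text
11.3167 [ 0.547 -0.14   0.273] [ 1.7998e+02  1.0000e-02 -8.1480e+01] [-0.2  0.  -0.5] [  5.  11. -15.  -0. -64.   3.]
shares [0.0002 0.0003 0.1562] turn -0.0014
```

View pics/m4.png

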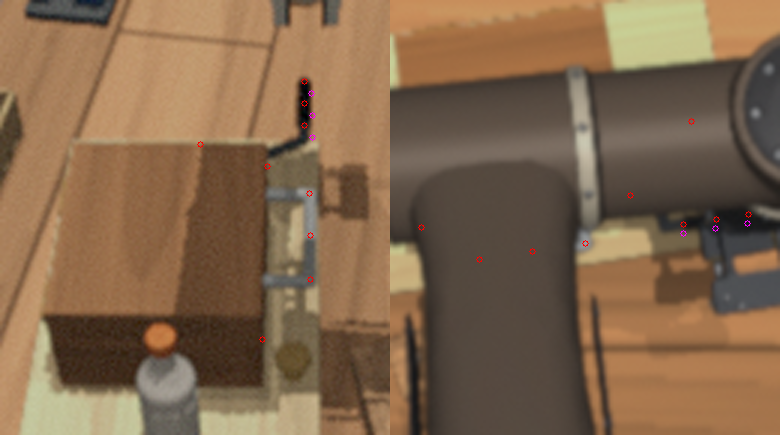

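View pics/w4.png

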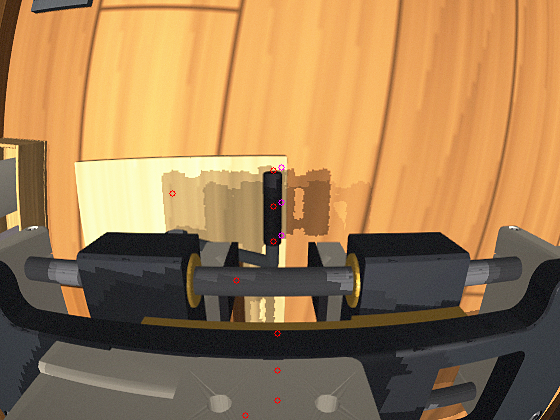

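The lid is shut: in the side crop the handle sits on the model's shut position at (310,193–280). The lever bar lies on the red overlay in both the side and wrist views. Lowering to grasp the bar.

Emit:
send_rows:
  deltas:
    - [[0,0,0],0]
    - [[0,0,0.01],0]
    - [[0,0,0.03],0]
    - [[0,0,0.05],0]
    - [[0,0,0.06],0]

```text
clock: 11.88
tool_pos: [0.5462, -0.1392, 0.2232]
orientation: [179.9, 0.0, -81.4]
force: [0.0, -1.0, -0.2]
opening: 0.0736
gripper_force: 0.0
```

Emit:
send_rows:
  deltas:
    - [[0,0,0.03],0]
    - [[0,0,0.06],0]
    - [[0,0,0.08],0]
    - [[0,0,0.093],0]
    - [[0,0,0.096],0]

```text
clock: 12.3
tool_pos: [0.5462, -0.1396, 0.1466]
orientation: [179.8, 0.0, -81.4]
force: [0.6, -0.2, 0.7]
opening: 0.0878
gripper_force: 0.0
```

```bash
python3 go.py 0.5468 -0.1402 0.148 -81.35
```

```text
12.3 [ 0.5462 -0.1396  0.1466] [ 1.7982e+02  2.0000e-02 -8.1390e+01] [ 0.6 -0.2  0.7] [  6.  18. -24.  -0. -48.   3.]
shares [ 0.0008 -0.0006 -0.0018] turn -0.0005
```

Close the fingers.

Emit:
send_rows:
  deltas:
    - [[0,0,0],0]
    - [[0,0,0],0]
    - [[0,0,0],0]
    - [[0,0,0],0]
    - [[0,0,0],0]
  gripper: 0

```text
clock: 12.72
tool_pos: [0.5475, -0.1399, 0.1494]
orientation: [-179.9, -0.0, -81.4]
force: [-0.3, -0.2, -0.6]
opening: 0.0596
gripper_force: 0.0
```

Emit:
send_rows:
  deltas:
    - [[0,0,0],0]
    - [[0,0,0],0]
    - [[0,0,0],0]
    - [[0,0,0],0]
    - [[0,0,0],0]

```text
clock: 13.13
tool_pos: [0.5471, -0.1399, 0.1485]
orientation: [180.0, 0.0, -81.4]
force: [-0.4, 1.0, 0.1]
opening: 0.0267
gripper_force: 0.0
```

Emit:
send_rows:
  deltas:
    - [[0,0,0],0]
    - [[0,0,0],0]
    - [[0,0,0],0]
    - [[0,0,0],0]
    - [[0,0,0],0]

```text
clock: 13.55
tool_pos: [0.5478, -0.1398, 0.1486]
orientation: [-179.9, -0.0, -81.4]
force: [4.7, 0.7, -3.9]
opening: 0.0149
gripper_force: 30.0
```

```bash
python3 go.py 0.5468 -0.1402 0.148 -81.35;  python3 - <<'E'
from h import *
o=ctrl.get_obs();print(o["opening"],o["gripper_force"])
p=(.6445,.0517,.151); 
for a in (0.,.1,.147,.2):print(a,press(p,0,a)["l"].round(4))
for lv in np.append(np.linspace(.147,1.2208,11),[1.1]):
    h0=press(p,0,.147)["l"];d=press(p,0,lv)["l"]-h0; print(round(lv,3),"tool y",round(-(d[0]*np.cos(.151)+d[1]*np.sin(.151))/.8,4),"z",round(-d[2]/.8,4),(h0+d).round(4))
E
```

```text
13.55 [ 0.5478 -0.1398  0.1486] [-179.93   -0.    -81.4 ] [ 4.7  0.7 -3.9] [  6.  18. -24.   0. -48.   3.]
shares [0.0004 0.0013 0.0007] turn -0.0006
0.01494730162680474 29.9981689453125
0.0 [ 0.5396 -0.1413  0.0851]
0.1 [ 0.5442 -0.1406  0.0962]
0.147 [ 0.5468 -0.1402  0.1012]
0.2 [ 0.5499 -0.1397  0.1067]
0.147 tool y -0.0 z -0.0 [ 0.5468 -0.1402  0.1012]
0.254 tool y -0.0084 z -0.0137 [ 0.5534 -0.1392  0.1122]
0.362 tool y -0.0183 z -0.0265 [ 0.5612 -0.138   0.1224]
0.469 tool y -0.0294 z -0.0381 [ 0.57   -0.1366  0.1317]
0.577 tool y -0.0418 z -0.0484 [ 0.5798 -0.1352  0.1399]
0.684 tool y -0.0551 z -0.0574 [ 0.5904 -0.1335  0.1471]
0.791 tool y -0.0694 z -0.0649 [ 0.6016 -0.1318  0.1531]
0.899 tool y -0.0844 z -0.0708 [ 0.6135 -0.13    0.1578]
1.006 tool y -0.0999 z -0.075 [ 0.6258 -0.1282  0.1612]
1.113 tool y -0.1158 z -0.0776 [ 0.6383 -0.1263  0.1633]
1.221 tool y -0.1319 z -0.0785 [ 0.6511 -0.1243  0.164 ]
1.1 tool y -0.1138 z -0.0774 [ 0.6368 -0.1265  0.1631]
```

Emit:
send_rows:
  deltas:
    - [[0,-0.0033,-0.0056],0]
    - [[0,-0.0066,-0.011],0]
    - [[0,-0.0103,-0.0164],0]
    - [[0,-0.0142,-0.0216],0]
    - [[0,-0.0183,-0.0265],0]

```text
clock: 13.97
tool_pos: [0.5608, -0.1378, 0.1685]
orientation: [179.9, 0.0, -81.4]
force: [5.6, -2.3, -12.5]
opening: 0.015
gripper_force: 30.0
```

Emit:
send_rows:
  deltas:
    - [[0,-0.0043,-0.0048],0]
    - [[0,-0.0088,-0.0094],0]
    - [[0,-0.0135,-0.0138],0]
    - [[0,-0.0184,-0.018],0]
    - [[0,-0.0235,-0.0219],0]

```text
clock: 14.38
tool_pos: [0.5788, -0.1352, 0.1871]
orientation: [179.8, 0.0, -81.4]
force: [-4.8, -2.6, -4.6]
opening: 0.0149
gripper_force: 30.0
```

```bash
python3 go.py 0.5798 -0.1352 0.1869 -81.35
```

```text
14.3833 [ 0.5788 -0.1352  0.1871] [ 1.7978e+02  2.0000e-02 -8.1430e+01] [-4.8 -2.6 -4.6] [  6.  18. -18.  -0. -54.   3.]
shares [ 0.0002 -0.0013  0.0002] turn -0.0009
```

Emit:
send_rows:
  deltas:
    - [[0,-0.0053,-0.0037],0]
    - [[0,-0.0107,-0.0073],0]
    - [[0,-0.0162,-0.0106],0]
    - [[0,-0.0219,-0.0137],0]
    - [[0,-0.0276,-0.0165],0]

```text
clock: 14.8
tool_pos: [0.5996, -0.1322, 0.2014]
orientation: [179.7, -0.0, -81.4]
force: [-12.6, -0.7, 6.6]
opening: 0.0154
gripper_force: 30.0
```

Emit:
send_rows:
  deltas:
    - [[0,-0.006,-0.0025],0]
    - [[0,-0.012,-0.0048],0]
    - [[0,-0.0181,-0.0068],0]
    - [[0,-0.0243,-0.0086],0]
    - [[0,-0.0305,-0.0101],0]

```text
clock: 15.22
tool_pos: [0.6245, -0.1287, 0.2107]
orientation: [179.8, -0.0, -81.4]
force: [-11.5, -2.6, 8.1]
opening: 0.015
gripper_force: 30.0
```

Emit:
send_rows:
  deltas:
    - [[0,-0.0063,-0.0012],0]
    - [[0,-0.0127,-0.0022],0]
    - [[0,-0.0191,-0.0029],0]
    - [[0,-0.0255,-0.0033],0]
    - [[0,-0.032,-0.0035],0]

```text
clock: 15.63
tool_pos: [0.6503, -0.125, 0.2136]
orientation: [179.9, -0.1, -81.4]
force: [-9.4, -3.5, 8.3]
opening: 0.0151
gripper_force: 30.0
```

```bash
python3 go.py 0.6511 -0.1243 0.211 -81.35; python3 - <<'E'
from h import *; from w import wproj
S=[ctrl.snapshot(n) for n in("side","wrist")]
D=press((.6445,.0517,.151),0,1.2208)
ims=[]
for s,pf,c,k in zip(S,(proj,wproj),((205,130),(130,60)),(3,1.5)):
    w,h=(130,140) if k==3 else (270,280)
    im=cv2.resize(s["color"][c[1]:c[1]+h,c[0]:c[0]+w,::-1],(int(w*k),int(h*k)),interpolation=cv2.INTER_CUBIC)
    for n in("fl","fr","hL","hR","l","lL","lR","piv"):
        q=(pf(s,D[n])[0]-c)*k; cv2.circle(im,tuple(int(v) for v in q),3,(0,0,255),1)
    ims.append(im)
cv2.imwrite("pics/m5.png",np.hstack(ims)); 
E
```

```text
15.6333 [ 0.6503 -0.125   0.2136] [ 1.7987e+02 -7.0000e-02 -8.1400e+01] [-9.4 -3.5  8.3] [  6.  23.  -7.   0. -61.   3.]
shares [-0.0007 -0.0012  0.0033] turn -0.0005
```

View pics/m5.png

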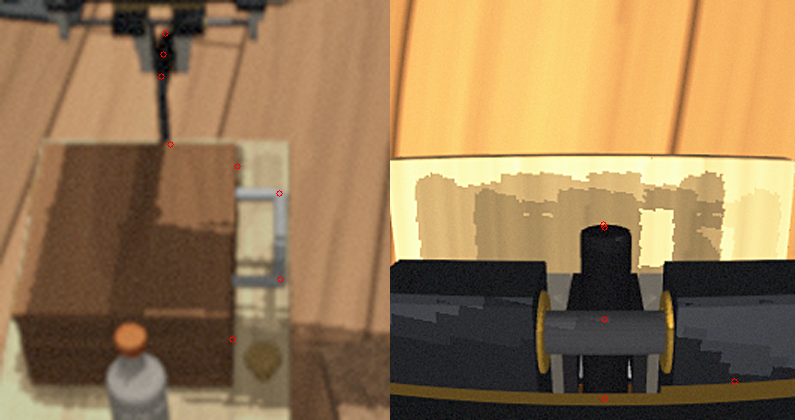

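```bash
python3 - <<'E'
from h import *
from scipy.optimize import least_squares
T=np.array([[.5478,-.1398,.1486],[.5608,-.1378,.1685],[.5788,-.1352,.1871],[.5996,-.1322,.2014],[.6245,-.1287,.2107],[.6503,-.125,.2136]])
c,s=np.cos(.151),np.sin(.151)
X=(T[:,:2]-[.6445,.0517])@[c,s];Y=(T[:,:2]-[.6445,.0517])@[-s,c];Z=T[:,2]
r=least_squares(lambda v:np.hypot(X-v[0],Z-v[1])-.12,[-.02,.09]);print(r.x,r.fun.round(4))
r=least_squares(lambda v:np.hypot(X-v[0],Z-v[1])-v[2],[-.02,.09,.12]);print(r.x,r.fun.round(4));print(X,Y)
s=ctrl.snapshot("top")
for n in("side","top"):
    s=ctrl.snapshot(n);print(n,[((np.array(b["xy"])*[560,420]).round(1),b["conf"]) for b in ctrl.boxes_of(s,"lever_bar")])
o=ctrl.get_obs();print(o["clock"],o["tool_pos"],o["force"],o["opening"],o["gripper_force"])
E
```

```text
[-0.01746972  0.09406362] [ 0.     -0.0003 -0.0001  0.0004  0.0003 -0.0004]
[-0.01883736  0.09622401  0.11760707] [ 0.0002 -0.0003 -0.0003  0.0003  0.0003 -0.0002]
[-0.1244064  -0.11125347 -0.09306718 -0.07205258 -0.04690942 -0.02084642] [-0.17477468 -0.17475298 -0.17489025 -0.17505326 -0.17533872 -0.17556183]
side [(array([258.4, 156.5]), 0.45)]
top [(array([298.9, 194.5]), 0.7), (array([449.7, 206.6]), 0.63)]
15.9833 [ 0.65117283 -0.12489368  0.21360204] [-5.20239746 -3.7808174   4.27689384] 0.014725462766422726 29.994952976703644
```

Emit:
send_rows:
  deltas:
    - [[0,-0.001,-0.001],0]
    - [[0,-0.002,-0.002],0]
    - [[0,-0.002,-0.002],0]
    - [[0,-0.002,-0.002],0]
    - [[0,-0.002,-0.002],0]

```text
clock: 16.4
tool_pos: [0.6514, -0.1248, 0.2137]
orientation: [179.8, -0.0, -81.4]
force: [-7.1, -5.0, -0.5]
opening: 0.015
gripper_force: 30.0
```

Emit:
send_rows:
  deltas:
    - [[0,0,0],0]
    - [[0,0,0],0]
    - [[0,0,0],0]
    - [[0,0,0],0]
    - [[0,0,0],0]

```text
clock: 16.82
tool_pos: [0.6514, -0.1249, 0.2137]
orientation: [179.8, -0.0, -81.4]
force: [-6.9, -5.7, 0.5]
opening: 0.0153
gripper_force: 30.0
```

```bash
python3 - <<'E'
from h import *
o=ctrl.get_obs();print(o["clock"],o["tool_pos"],o["force"],o["opening"],o["gripper_force"]); print((o["tool_pos"][:2]-[.6445,.0517])@[np.cos(.151),np.sin(.151)])
print(ctrl.close_job())
E
```

```text
16.8167 [ 0.65139683 -0.12485494  0.21372421] [-6.94451438 -5.72843707  0.50536038] 0.015289277431670823 29.994690120220184
-0.019740248639905377
the job is handed in; nothing more can be done
None
```

The upper half is shut edge to edge, the lever is held straight up in the fingers to within about 1 degree by my measurements, and the job was handed in at 16.8 s; the verdict was not shown.

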